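# Stop the shaker and hold the bottle clamp released

### The job

A colleague wants to turn the bottle on the shaker: press the large stop button on the shaker's front console fully down and let it spring right back, then press down the spring release lever of the clamp that has the bottle standing in it until the lever lies level, half-way through its travel, and finish while still holding it there with the fingers. Do not push that lever to its bottom stop (that would unlock the platform), do not press the small button or the empty clamp's lever, and leave the bottle standing in its clamp and the other loose things where they are.

Things in the scene. Friction and masses are not known exactly. Their poses are not given: they have to be found in the camera images.
- shaker: Fixed bench-top orbital shaker, 355 x 340 mm in plan. Front console on its -x side (x -183 to -81 mm, top face 75 mm above the table); behind it a steel platform (x -80 to 170 mm, top face 115 mm above the table) with two 70 mm posts at the rear corners. Origin on the table under the housing; x from console to platform, y left, z up.
- stop (a joint): Large stop button: black round button 40 mm across, standing in a 56 mm grey collar on the console. 0 = up, 0.008 m = fully down. Springs back when let go; about 2 N to start, 6 N fully down.
- stop_top (a point): Centre of the top face of the large stop button, 20 mm above the console when up; z up. It may be the left or the right button.
- start (a joint): Small start button, same black, 20 mm across in a 36 mm grey collar, on the console; 0 = up, 0.005 m = fully down. Not to be pressed.
- start_top (a point): Centre of the top face of the small start button, 17 mm above the console when up.
- clamp_a: Bottle clamp that has the bottle in it, fixed on the platform (left or right place): aluminium plate 210 x 110 x 6 mm, two bent-wire jaws about 50 mm high round the bottle at its +x end, lever towards its -x end (towards the console). Origin at the centre of the plate's underside, z up.
- lever_a (a joint): Release lever of the clamp with the bottle: hinged at pivot_a, spring return. 0 = at rest, slanting up by 0.3 rad towards its free end; grows as the free end is pressed down; 0.3 = lever level (half travel); 0.6 = bottom stop. Takes about 3 N on the pad to start, 8 N at level, 13 N at the bottom; the two jaws part as it goes down. rad.
- pad_a (a point): Centre of the top face of the black pad on the free end of that lever, 90 mm from the pivot; pad 36 mm along the lever, 42 mm across, 12 mm thick. Moves with the lever; at rest about 26 mm higher than when level.
- pivot_a (a point): Fixed hinge point of that lever, on the hinge axis, 51 mm above the clamp plate's underside. Its x axis is horizontal and points from the lever to the bottle nest, so with the lever level the pad's top centre is at x = -90 mm, z = +6 mm in this frame.
- nest_a (a point): Point on the plate top of the clamp with the bottle where the bottle's foot is centred (x = +70 mm, z = +6 mm from the plate's origin).
- bottle: White capped sample bottle, 56 mm across, 105 mm high, standing loosely between the jaws of its clamp. Origin at the centre of its foot, z up.
- clamp_b: Identical but empty bottle clamp, in the other place on the platform; same frame as the first clamp.
- lever_b (a joint): Release lever of the empty clamp (leave alone): hinged at pivot_b, spring return. 0 = at rest, slanting up by 0.3 rad towards its free end; grows as the free end is pressed down; 0.3 = lever level (half travel); 0.6 = bottom stop. Takes about 3 N on the pad to start, 8 N at level, 13 N at the bottom; the two jaws part as it goes down. rad.
- pad_b (a point): Centre of the top face of the black pad on the free end of that lever, 90 mm from the pivot; pad 36 mm along the lever, 42 mm across, 12 mm thick. Moves with the lever; at rest about 26 mm higher than when level.
- pivot_b (a point): Fixed hinge point of that lever, on the hinge axis, 51 mm above the clamp plate's underside. Its x axis is horizontal and points from the lever to the bottle nest, so with the lever level the pad's top centre is at x = -90 mm, z = +6 mm in this frame.
- spare0: Loose white capped bottle, 56 mm across, 105 mm high, standing on the table beside the shaker; origin at the centre of its foot. Leave it.
- spare1: Loose white capped bottle, 56 mm across, 105 mm high, standing on the table beside the shaker; origin at the centre of its foot. Leave it.
- spare2: Loose white capped bottle, 56 mm across, 105 mm high, standing on the table beside the shaker; origin at the centre of its foot. Leave it.
- cap0: Loose white bottle cap, 30 mm across, 13 mm high, lying on the platform between the two clamps; origin under its centre. Leave it.
- cap1: Loose white bottle cap, 26 mm across, 13 mm high, lying on the console between the buttons; origin under its centre. Leave it.
- beaker: Empty glass beaker, 70 mm across, 85 mm high, on the table right of the shaker; origin under its centre. Leave it.
- driver: Screwdriver lying on the table on the robot's side of the shaker, to the left; origin under its middle. Leave it.
There are look-alikes about, which are no part of the job. Leave any pink look-alike of the bottle alone.

How it is judged:
On the way, in this order (a step that is already met when the one before it is completed fails the run):
1. the large stop button is pressed fully down (value of joint stop above 0.0068 m), for 0.05 s.
2. the stop button has sprung right back (value of joint stop below 0.001 m), for 0.1 s.
3. the release lever of the bottle's clamp is held down level by the fingers (value of joint lever_a between 0.2 and 0.4 rad and contact force between the fingers and lever_a above 2 N), for 0.5 s.
At the end, for the whole second after the job is handed in: Fingers hold the bottle clamp's lever steady within 0.1 rad of level (0.2 to 0.4), pressing with over 2 N; both buttons up within 1 mm; empty clamp's lever at rest (under 0.08 rad); bottle upright within 0.1 rad, within 12 mm of its nest. Ends holding (all of step 3 and velocity of joint lever_a between -0.1 and 0.1 rad/s and value of joint each of stop, start below 0.001 m and value of joint lever_b below 0.08 rad and horizontal distance between bottle and nest_a below 0.012 m and angle between bottle's own z axis and vertical below 0.1 rad); the arm keeps its last pose, push and grip.
It fails at once if the bottle clamp's lever is pushed to its bottom stop (joint above 0.54 rad) (value of joint lever_a above 0.54 rad).
It fails at once if the small start button is pressed (more than 2.5 mm) (value of joint start above 0.0025 m).
It fails at once if the empty clamp's lever is pressed (more than 0.15 rad) (value of joint lever_b above 0.15 rad).
It fails at once if the bottle is tipped by more than 0.35 rad (angle between bottle's own z axis and vertical above 0.35 rad).
It fails at once if a loose bystander (spare bottle, cap, beaker, screwdriver) is moved by more than 25 mm (distance of any of spare0, spare1, spare2, cap0, cap1, beaker, driver from where it was at the start of the episode above 0.025 m).
It also fails if it takes over 35 s, if anything falls off the work surface, if the arm or the gripper's body presses on something with over 40 N, if the wrist force passes 120 N, or if a joint passes its speed limit or range.

### The arm

A 6-joint arm with a two-finger parallel gripper is mounted at the origin on the work surface. World frame = base frame: x ahead of the robot, y to its left, z up, the work surface at z = 0. Lengths are in m, angles in rad, forces in N, time in s.
With the tool pointing down it reaches from about 0.3 to 0.75 m from the base axis. Payload 8.5 kg.
Tool frame: the origin (TCP) lies at the very end of the fingers, on their centre line; the grasp point (between the pads) lies 19 mm behind it; z points along the fingers, y is the line along which they close (so a half turn about z gives the same grasp; the last joint's range is limited). The gripper opens to 85 mm and grips with 20 to 120 N. Pads are 22 mm wide; open, the fingers measure 114 mm over their backs; the gripper's body (76 mm by 85 mm) begins 54 mm behind the grasp point. The pads swing forward as they close: fully open they stand 13 mm farther back than shut.
Start: joints at [-1.345, 0.381, 1.297, -0, 1.464, -0.215], TCP at [0.235, -0.497, 0.231] pointing down, gripper open.
Joint ranges: [-3.11, 3.11], [-0.89, 2.33], [0.22, 2.48], [-1.42, 4.56], [0.17, 2.85], [-2.88, 2.88]. Speed limits (rad/s): [2.39, 2.39, 3.14, 3.14, 3.14, 3.14].

### API

Orientations are given as a unit quaternion [w, x, y, z].
In Python, from cell import env gives the robot as it stands.
- The arm moves only by the tool play_rows, never from a script. Its argument "motion" is text: rows parted by semicolons, each of 7 numbers parted by spaces: the shift along the tool's x, y, z in cm, then the turn, a rotation vector about the tool's x, y, z in rad, then the finger opening in cm, from 0 to 8.54. In form: tx ty tz wx wy wz grip; .... A call has 1 to 12 rows; each row shifts and turns the commanded pose from where the row before left it, along the tool's axes as they then stand; what a row does not reach is not made up. A row lasts 1/8 s, in which the tool goes at most 62.5 mm and 10.7 degrees, less where a joint would pass 70% of its speed; a pose out of reach is approached as far as the arm can. A call with a gripper value outside its range is refused whole. The fingers move at their own pace and stop on an object; the grip force is fixed at half the most. Time passes only in rows, so rows that do not move let the fingers close. It gives the time, the measured TCP pose, the force, the opening and the grip force at its end, in the units of the state.
- env.get_state(): the state, without advancing time (a new reading comes with each control period).
- env.get_image(name): name is "side" or "top" or "wrist"; returns a dict with "frame" (384x512x3 uint8, red, green, blue), "fx", "fy", "cx", "cy" (pixels), "xyz" and "rotation" of the camera in the world. Camera axes: x right, y up, looking along -z (the intrinsics and any distortion apply to the point x, -y, -z); pixel columns grow to the right and rows downward; lengths in m; the calibration is good to about 2 mm. A picture is of the moment at which its call begins. There is no depth.
- env.close_job(): hands the job in; it is judged then, once.
The state is a dict: "t": time; "joint_pos": joint angles; "joint_vel": joint speeds; "joint_torque": joint torques, N m; "tcp_pos": TCP position; "tool_rot": TCP orientation; "ft_force": force on the tool from outside, world axes, zero at the start; "torque": the same for the moment, N m; "finger_gap": finger opening in m; "gripper_force": force on a finger pad.
Only numpy, scipy, OpenCV 4.12 (cv2) and the standard library are available. Lean on these libraries where they do the work, as an engineer would, in place of code of your own. Each camera call takes 0.05 s, during which the arm holds its last target. There are 200 camera calls.

## Working session

There is one attempt and no reset: what is moved stays moved. The work goes in short steps, Python scripts to look and compute and a tool call to move; the robot and the scene stay as the last step left them, time stands still between calls to the robot, and variables do not carry over. Pictures are saved under pics/ and viewed, at most 10 in all, crops included, and the job is handed in when it is done.

Besides the shell and the picture viewer there is one more tool, called after "Request:" as name(argument=value, ...), one argument or row to a line, values as JSON. play_rows: Moves the arm, as the interface text tells. Its arguments: {"type":"object","properties":{"motion":{"type":"string"}},"required":["motion"]}

```bash
mkdir -p pics; cat > h.py <<'E'
import numpy as np, cv2, pickle
from cell import env
def snap(n,f):
    d=env.get_image(n); cv2.imwrite(f'pics/{f}.png',cv2.cvtColor(d['frame'],cv2.COLOR_RGB2BGR))
    pickle.dump(d,open(f'pics/{f}.pkl','wb')); return d
def load(f): return pickle.load(open(f'pics/{f}.pkl','rb'))
def ray(d,u,v):
    R=np.array(d['rotation']).reshape(3,3); r=R@np.array([(u-d['cx'])/d['fx'],-(v-d['cy'])/d['fy'],-1]); return np.array(d['xyz']),r
def atz(d,u,v,z):
    o,r=ray(d,u,v); return o+r*(z-o[2])/r[2]
def proj(d,p):
    R=np.array(d['rotation']).reshape(3,3); c=R.T@(np.array(p)-np.array(d['xyz'])); return d['cx']+d['fx']*c[0]/-c[2], d['cy']-d['fy']*c[1]/-c[2]
E
python3 - <<'E'
from h import *
a=snap('top','t0');b=snap('side','s0')
for d in(a,b): print({k:v for k,v in d.items() if k!='frame'})
print(env.get_state())
E
```

```text
{'fx': 387.9744056364459, 'fy': 387.9744056364459, 'cx': 262.2503139712763, 'cy': 191.56467635804327, 'xyz': array([0.44790781, 0.03696375, 1.07671649]), 'rotation': array([ 0.71109471,  0.01236206, -0.02508925, -0.7025397 ])}
{'fx': 410.9749963827646, 'fy': 410.9749963827646, 'cx': 252.54302689660625, 'cy': 190.30235965921722, 'xyz': array([0.14044503, 0.58673777, 0.8245919 ]), 'rotation': array([-0.27867433, -0.10520523,  0.36753502,  0.88101674])}
{'t': 0.1, 'joint_pos': array([-1.34527780e+00,  3.81122405e-01,  1.29815973e+00,  1.76965503e-05,
        1.46359980e+00, -2.15300372e-01]), 'joint_vel': array([-0.00014942, -0.0027187 , -0.00181647, -0.00106171,  0.00087125,
        0.00216458]), 'joint_torque': array([ 3.88799381e-03, -4.49217474e+01, -2.31659442e+01, -1.51978420e-04,
        3.63819694e-03,  2.41884912e-06]), 'tcp_pos': array([ 0.2346164 , -0.49716065,  0.23078537]), 'tool_rot': array([-6.44681268e-04,  9.75808019e-01,  2.18628209e-01,  5.50323414e-06]), 'ft_force': array([-0.59926763, -0.48067693, -0.45400108]), 'torque': array([-0.02260582,  0.01147744, -0.02932897]), 'gripper_force': 0.0, 'finger_gap': 0.08558944131704356}
```

View pics/t0.png

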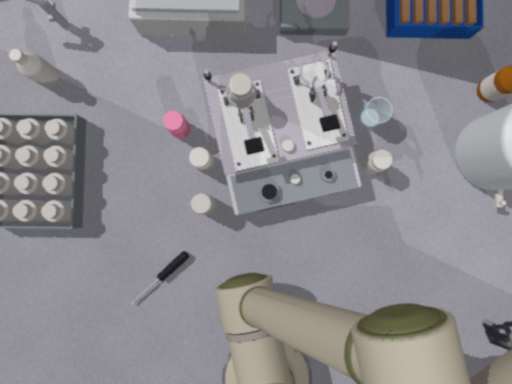

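View pics/s0.png

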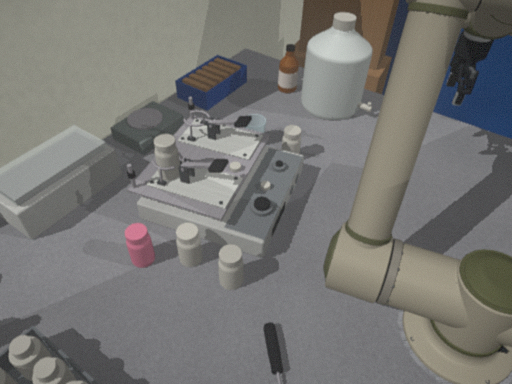

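The top view shows the bottle in the left clamp at (241,90) with its pad at (254,146). The right clamp is empty, with its pad at (330,123). The large button is at (270,192) and the small one at (329,175). The pink look-alike at (177,124) is off the shaker. I'll confirm this in one enlarged crop and compute positions.

```bash
python3 - <<'E'
s=open('h.py').read().replace("np.array(d['rotation']).reshape(3,3)","rot(d)")
s+='''
from scipy.spatial.transform import Rotation as Ro
def rot(d): return Ro.from_quat(d['rotation'],scalar_first=True).as_matrix()
def tri(a,pa,b,pb):
    o1,r1=ray(a,*pa);o2,r2=ray(b,*pb); k=np.linalg.lstsq(np.c_[r1,-r2],o2-o1,rcond=None)[0]
    p,q=o1+k[0]*r1,o2+k[1]*r2; return (p+q)/2,np.linalg.norm(p-q)
'''
open('h.py','w').write(s)
E
python3 - <<'E'
from h import *
a=load('t0');b=load('s0')
print('stop',atz(a,270,192,.095),tri(a,(270,192),b,(262,204)))
print('start',atz(a,329,175,.092),tri(a,(329,175),b,(280,165)))
print('pad',atz(a,254,146,.198),tri(a,(254,146),b,(219,165)))
im=cv2.cvtColor(a['frame'],cv2.COLOR_RGB2BGR)[40:220,195:365]
jm=cv2.cvtColor(b['frame'],cv2.COLOR_RGB2BGR)[90:250,120:310]
cv2.imwrite('pics/c0.png',np.hstack([cv2.resize(im,(396,420),interpolation=3),cv2.resize(jm,(400,420),interpolation=3)]))
E
```

```text
stop [ 4.99213094e-01 -7.24252476e-05  9.50000000e-02] (array([ 4.99875832e-01, -9.01991645e-05,  8.91260904e-02]), np.float64(0.000819739360507453))
start [ 0.5447724  -0.15059363  0.092     ] (array([ 0.54453603, -0.15270853,  0.08389655]), np.float64(0.0023618702334013354))
pad [0.5984653 0.0414477 0.198    ] (array([0.59795459, 0.04085017, 0.19519039]), np.float64(0.0023061264113321545))
```

View pics/c0.png

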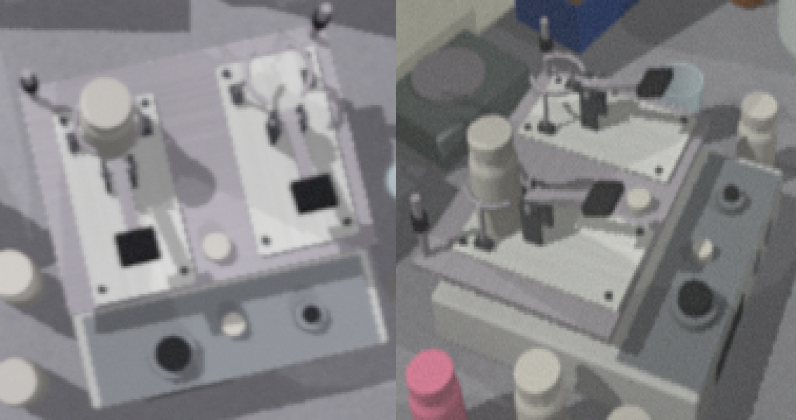

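The crop confirms it. The target clamp is the left one, with the white bottle. The large button sits left on the console and the cap lies between the buttons. Heights fit: stop 0.095 and pad 0.198. Next I'll move over the stop button with the fingers shut.

Request:
play_rows(
  motion="0 0 0 0 0 0.147 0; 4 -4 0 0 0 0 0; 4 -4 0 0 0 0 0; 4 -4 0 0 0 0 0; 4 -4 0 0 0 0 0; 4 -4 0 0 0 0 0; 4 -4 0 0 0 0 0; 4 -4 0 0 0 0 0; 4 -4 0 0 0 0 0; 4 -4 0 0 0 0 0; 3 -3 2 0 0 0 0; 0 0 0 0 0 0 0",
)

```text
t: 1.6
tcp_pos: [0.4949, -0.0089, 0.2098]
tool_rot: [-0.001, 0.989, 0.148, -0.002]
ft_force: [0.0, -0.1, -0.2]
finger_gap: 0.0003
gripper_force: 0.0
```

```bash
cat > m.py <<'E'
from h import *
def todo(p):
    s=env.get_state(); R=Ro.from_quat(s['tool_rot'],scalar_first=True); 
    print('t',s['t'],'tcp',s['tcp_pos'],'yaw',np.degrees(np.arctan2(R.as_matrix()[1,0],R.as_matrix()[0,0])),'f',s['ft_force'],'gap',s['finger_gap'])
    print('tilt z',R.as_matrix()[:,2],'move cm',R.inv().apply(np.array(p)-s['tcp_pos'])*100)
E
python3 - <<'E'
from m import *
todo([.500,0,.13]); a=load('t0')
P=np.array(tri(a,(254.2,145.6),load('s0'),(218.5,165.5))[0]); B=atz(a,241,90,.226)
print(P,B,np.degrees(np.arctan2(*(B-P)[[1,0]])),np.hypot(*(B-P)[:2]))
snap('wrist','w1')
E
```

```text
t 1.6 tcp [ 0.49490216 -0.00889063  0.20975566] yaw 17.056197746942072 f [ 0.03844604 -0.07107464 -0.18534635] gap 0.0002898023468136096
tilt z [-0.00320296  0.00108027 -0.99999429] move cm [ 0.77002547 -0.68470871  7.97484785]
[0.59952148 0.04052952 0.1925643 ] [0.71877006 0.07181649 0.226     ] 14.701213502370083 0.12328462625101035
```

View pics/w1.png

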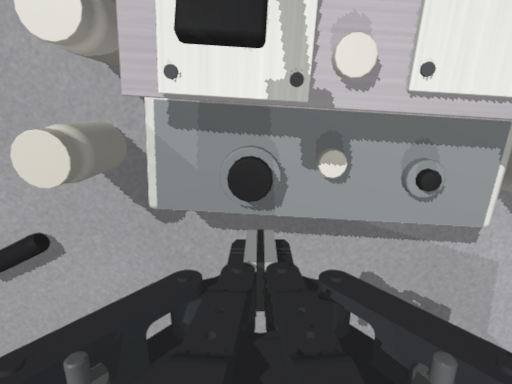

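The wrist view shows the large button at (250,179), the cap at (333,164), the small button at (428,180), and pad_a at the top around (222,20). I'll cross-check the button position from here.

```bash
python3 - <<'E'
from m import *
w=load('w1'); print(atz(w,250,179,.095), atz(w,428,180,.092)); print(tri(w,(250,179),load('t0'),(269.8,191.5)))
todo(np.r_[(atz(w,250,179,.095)[:2]+[.5,0])/2,.12])
E
```

```text
[0.50161368 0.00222788 0.095     ] [ 0.54630394 -0.14894107  0.092     ]
(array([0.50069856, 0.00119903, 0.09104852]), np.float64(0.0017944198044566673))
t 1.65 tcp [ 0.49480903 -0.01032316  0.21058262] yaw 16.96818261027388 f [ 0.12340486 -0.75587993  0.50327795] gap 0.00017169788603613756
tilt z [-1.97638224e-03  2.98429528e-04 -9.99998002e-01] move cm [ 0.9237849  -0.91107124  9.05740026]
```

Request:
play_rows(
  motion="0.9 -0.9 5 0 0 0 0; 0 0 4 0 0 0 0; 0 0 1.5 0 0 0 0; 0 0 0 0 0 0 0; 0 0 0.6 0 0 0 0; 0 0 0.4 0 0 0 0; 0 0 0 0 0 0 0",
)

```text
t: 2.52
tcp_pos: [0.5014, -0.0004, 0.0968]
tool_rot: [0.0, 0.989, 0.146, 0.001]
ft_force: [-0.2, -1.7, 3.2]
finger_gap: 0.0
gripper_force: 1.4
```

```bash
python3 - <<'E'
from m import *
todo([.501,.001,.087])
E
```

```text
t 2.525 tcp [ 5.01379075e-01 -3.81964331e-04  9.67877658e-02] yaw 16.832932117997167 f [-0.17003115 -1.73138715  3.17267646] gap 7.331747918139923e-06
tilt z [ 1.23090284e-03 -8.19238280e-04 -9.99998907e-01] move cm [ 0.00281496 -0.14436877  0.97861563]
```

Request:
play_rows(
  motion="0 0 0.6 0 0 0 0; 0 0 0.4 0 0 0 0; 0 0 0 0 0 0 0; 0 0 0 0 0 0 0",
)

```text
t: 3.02
tcp_pos: [0.5018, -0.0004, 0.0904]
tool_rot: [0.001, 0.989, 0.147, 0.002]
ft_force: [-14.1, -2.1, 46.4]
finger_gap: -0.0
gripper_force: 23.1
```

```bash
python3 - <<'E'
from h import *
d=snap('side','s1'); im=cv2.cvtColor(d['frame'],cv2.COLOR_RGB2BGR)[90:250,150:340]
cv2.imwrite('pics/c1.png',cv2.resize(im,(712,600),interpolation=3))
E
```

```text
(no output)
```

View pics/c1.png

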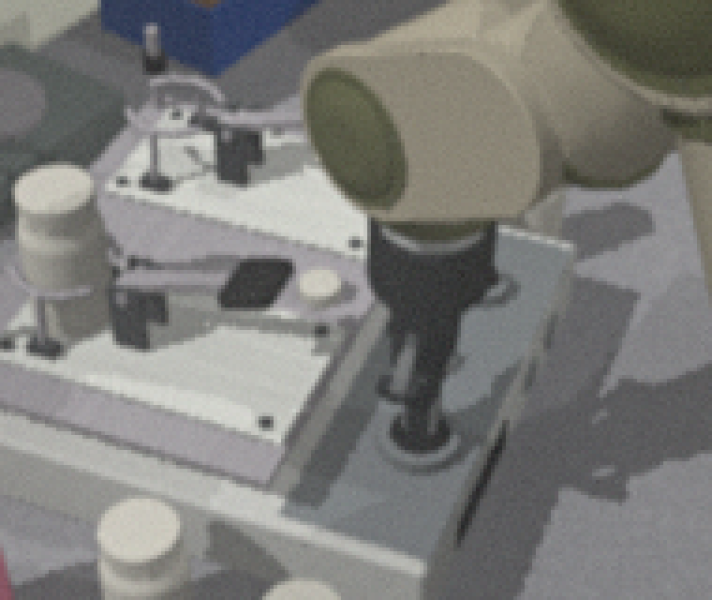

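The side view shows the fingertips on the large button, sunk into its collar, and nothing else is touched. With 46 N it is at its stop. Now I'll retreat.

Request:
play_rows(
  motion="0 0 -2 0 0 0 0; 0 0 -4 0 0 0 0; 0 0 -5 0 0 0 0; 0 0 -4 0 0 0 0; 0 0 0 0 0 0 0; 0 0 0 0 0 0 0; 0 0 0 0 0 0 0",
)

```text
t: 3.95
tcp_pos: [0.5005, 0.0002, 0.2349]
tool_rot: [-0.001, 0.989, 0.146, -0.001]
ft_force: [-0.2, 0.5, 0.2]
finger_gap: 0.0002
gripper_force: 0.0
```

```bash
python3 - <<'E'
from m import *
todo([.5935,.0395,.22]); d=snap('wrist','w2')
print(proj(d,[.599,.041,.198]),proj(d,[.501,.001,.095]))
E
```

```text
t 3.95 tcp [5.00534373e-01 2.01118309e-04 2.34879350e-01] yaw 16.835172252533237 f [-0.17290232  0.50175716  0.22289653] gap 0.00020125289730944657
tilt z [-2.81107716e-03  8.10790917e-04 -9.99995720e-01] move cm [10.03992527 -1.0666673   1.46498156]
(np.float64(240.2146115738905), np.float64(36.848241645044254)) (np.float64(259.23146243420314), np.float64(182.39222057105587))
```

View pics/w2.png

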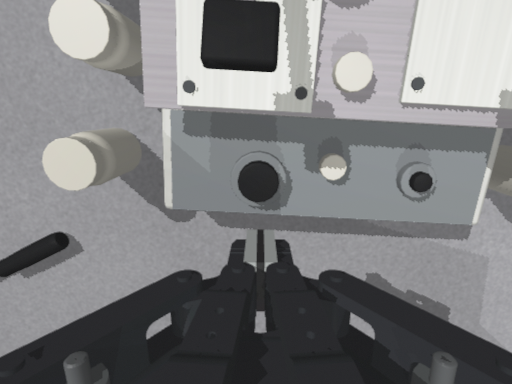

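In the wrist view the stop button is up at (259,181). The pad centre is at (241,36), against (240,37) predicted, so the estimate holds. I'll go over the pad and down until I feel contact.

Request:
play_rows(
  motion="5 -0.5 0 0 0 0 0; 5 -0.6 0 0 0 0 0; 0 0 1.5 0 0 0 0; 0 0 0.8 0 0 0 0; 0 0 0 0 0 0 0; 0 0 0.6 0 0 0 0; 0 0 0.5 0 0 0 0; 0 0 0 0 0 0 0",
)

```text
t: 5.0
tcp_pos: [0.5934, 0.0394, 0.2024]
tool_rot: [0.0, 0.989, 0.146, 0.0]
ft_force: [-0.8, -0.3, 3.2]
finger_gap: -0.0002
gripper_force: 1.2
```

Request:
play_rows(
  motion="0 0 0.5 0 0 0 0; 0 0 0.5 0 0 0 0; 0 0 0.5 0 0 0 0; 0 0 0.5 0 0 0 0; 0 0 0.4 0 0 0 0; 0 0 0 0 0 0 0; 0 0 0 0 0 0 0",
)

```text
t: 5.88
tcp_pos: [0.5931, 0.0395, 0.1783]
tool_rot: [0.0, 0.989, 0.146, -0.0]
ft_force: [-3.8, -1.2, 7.4]
finger_gap: -0.0001
gripper_force: 3.0
```

```bash
python3 - <<'E'
from m import *
todo([.5935,.0395,.175]); d=snap('side','s2'); im=cv2.cvtColor(d['frame'],cv2.COLOR_RGB2BGR)[90:250,120:310]
cv2.imwrite('pics/c2.png',cv2.resize(im,(712,600),interpolation=3))
E
```

```text
t 5.875 tcp [0.59314794 0.03947432 0.17825416] yaw 16.833103219079515 f [-3.80732262 -1.19574116  7.35326126] gap -0.00012761985380032716
tilt z [-9.72761135e-04 -1.98949091e-04 -9.99999507e-01] move cm [0.03476315 0.00776675 0.32538098]
```

View pics/c2.png

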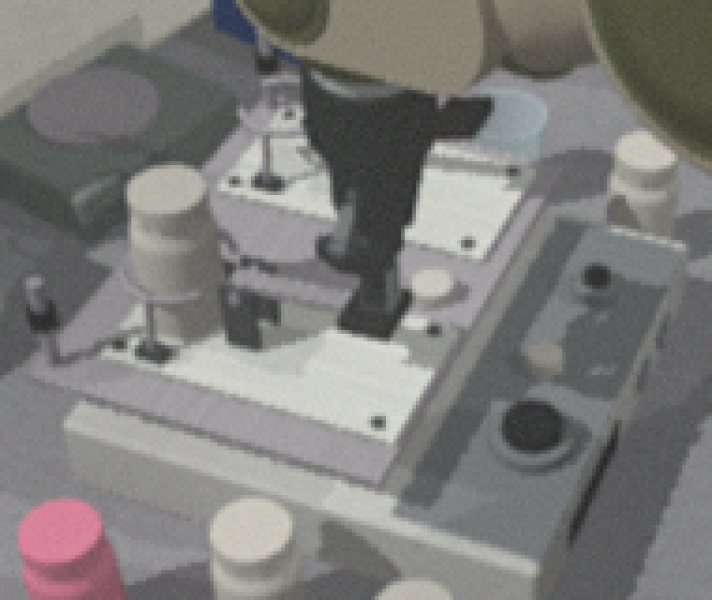

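The side view shows the fingers pressing pad_a, the lever nearly level, the bottle upright, both buttons up and the other lever clear. At 7.4 N it needs about 3 mm more, then a dwell.

Request:
play_rows(
  motion="0 0 0.3 0 0 0 0; 0 0 0 0 0 0 0; 0 0 0 0 0 0 0; 0 0 0 0 0 0 0; 0 0 0 0 0 0 0; 0 0 0 0 0 0 0; 0 0 0 0 0 0 0; 0 0 0 0 0 0 0",
)

```text
t: 6.92
tcp_pos: [0.5931, 0.0394, 0.1753]
tool_rot: [0.0, 0.989, 0.146, -0.001]
ft_force: [-4.2, -1.6, 6.0]
finger_gap: 0.0001
gripper_force: 3.3
```

```bash
python3 - <<'E'
from m import *
todo([.5935,.0395,.175]); print(env.close_job())
E
```

```text
t 6.925 tcp [0.59309707 0.03944513 0.17533366] yaw 16.83304096858562 f [-4.2285036  -1.57472716  6.0304083 ] gap 0.00010489559623109555
tilt z [-1.01637899e-03 -2.51573975e-04 -9.99999452e-01] move cm [0.04019032 0.0064178  0.03332383]
the job is handed in; nothing more can be done
None
```

I pressed the stop button to its stop and it sprang back; I handed the job in at 6.9 s with the fingers holding the bottle clamp's lever about level at about 6 N, bottle still upright in its clamp at the last picture; no verdict came back.

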